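# Clamp the steel hand grinder for cleaning

### The arm

A 6-joint arm with a two-finger parallel gripper is mounted at the origin on the work surface. World frame = base frame: x ahead of the robot, y to its left, z up, the work surface at z = 0. Lengths are in m, angles in rad, forces in N, time in s.
With the tool pointing down it reaches from about 0.35 to 0.725 m from the base axis. Payload 6 kg.
Tool frame: the origin (TCP) lies midway between the tips of the shut fingers; the grasp point (between the pads) lies 19 mm behind it; y points along the fingers, x is the direction in which the jaws open and shut, and the axes are right-handed (so a half turn about y gives the same grasp; the last joint's range is limited). The gripper opens to 85 mm and grips with 20 to 120 N. Pads are 22 mm wide; open, the fingers measure 114 mm over their backs; the gripper's body (76 mm by 85 mm) begins 54 mm behind the grasp point. The pads swing forward as they close: fully open they stand 13 mm farther back than shut.
Start: joints at [0.334, 0.04, 0.085, 0, -1.615, -0.334], TCP at [0.6, 0, 0.231] pointing down, gripper open.
Joint ranges: [-2.56, 2.56], [-1.29, 2.01], [-1.08, 1.49], [-3.29, 1.98], [-2.81, -0.18], [-2.99, 2.99]. Speed limits (rad/s): [2.57, 2.57, 3.01, 3.14, 3.14, 3.14].

### API

Orientations are given as a rotation vector (axis times angle).
In Python, from cell import r, vision gives the robot as it stands. The module is installed in compiled form; this text tells all that it offers.
- The arm moves only by the tool carry_out, never from a script. Its argument "targets" is a list of rows, each a list of 3 entries, a list of its own where there are three numbers: the turn, a rotation vector about the world's x, y, z in units of 5 degrees (1.0 is 5 degrees), then the shift along the world's x, y, z in units of 40 mm (1.0 is 40 mm), then the finger opening in mm, from 0 to 85.4. A call has 1 to 10 rows; each row is the pose to reach, as a shift and turn from the pose commanded when the call began; what a row does not reach only later rows make up. A row lasts 1/8 s, in which the tool goes at most 62.5 mm and 10.7 degrees, less where a joint would pass 70% of its speed; a pose out of reach is approached as far as the arm can. A call with a gripper value outside its range is refused whole. The fingers move at their own pace and stop on an object; the grip force is fixed at half the most. Time passes only in rows, so rows that repeat a pose let the fingers close. It gives the time, the measured TCP pose, the force and the opening at its end, in the units of the state.
- r.state(): the state, without advancing time (a new reading comes with each control period).
- vision.get_image(name): name is "scene" or "side" or "wrist"; returns a dict with "image" (400x640x3 uint8, red, green, blue), "K" (3x3 intrinsics, pixels), "dist" ([k1, k2, p1, p2, k3] as OpenCV has them; the pictures are not rectified), "world_to_cam" (4x4, takes a point from world to camera coordinates). Camera axes: x right, y up, looking along -z (the intrinsics and any distortion apply to the point x, -y, -z); pixel columns grow to the right and rows downward; lengths in m; the calibration is good to about 2 mm. A picture is of the moment at which its call begins. There is no depth.
- r.finish_job(): hands the job in, once; it reports no verdict.
The state is a dict: "t": time; "joint_pos": joint angles; "qd": joint speeds; "joint_efforts": joint torques, N m; "tcp_pos": TCP position; "tool_rot": TCP orientation; "force": force on the tool from outside, world axes, zero at the start; "ft_torque": the same for the moment, N m; "gripper_width": finger opening in m.
Only numpy, scipy, OpenCV 4.12 (cv2) and the standard library are available. Lean on these libraries where they do the work, as an engineer would, in place of code of your own. Each camera call takes 0.05 s, during which the arm holds its last target. There are 200 camera calls.

### The job

Clamp the brushed steel hand grinder in its cradle so its burrs can be cleaned: turn the knob above it clockwise until the yellow pointer reaches the white mark on the blue collar, where the rubber foot just touches the grinder, then add one eighth of a turn (45 degrees) more and let go. Leave the clamp of the green grinder as it is, and do not push the steel grinder out of place in its cradle.

Things in the scene. Friction and masses are not known exactly. Their poses are not given: they have to be found in the camera images.
- steel_knob (a joint): Knob of the clamp over the steel grinder, vertical axis; rad, growing clockwise seen from above, range 0 to 2.4, starts loose at 0.05 to 0.45. At 0.75 its pointer is at the white mark and the foot touches; an eighth of a turn more is 1.535. Beyond the mark the foot yields as a spring. Turning takes 0.12 to 0.2 N m; friction keeps the angle when released. The knob stays at its height.
- steel_knob_grip (a point): Grip point on that knob's axis, 134 mm above the counter; turns with the knob, z up. Knob: black upright bar 52 mm long (x), 14 thick (y), 28 high (14 above and below the point), yellow pointer at +x. 26 mm below the point: blue collar 76 mm across with a white radial mark near its rim, on an aluminium bridge 124 mm long. Nothing near is higher than the knob.
- steel_grinder: Brushed steel hand grinder with a black end, a cylinder 50 mm across and 150 long, lying loose in a wooden V-cradle under the clamp's bridge. Origin at the middle of its axis (its x axis), 47 mm above the counter. The knob stands above its middle, to about 10 mm.
- green_knob (a joint): Knob of the identical clamp over the green hand grinder with a wooden end cap, already tightened: it starts between 1.45 and 1.6 rad (same sense and zero) and must stay so.

How it is judged:
On the way:
1. the steel grinder's clamp knob is turned to the white mark, where the foot touches (value of joint steel_knob above 0.75 rad), for 0.2 s.
At the end, for the whole second after the job is handed in: The steel grinder's knob rests 45 degrees past the white mark (within 15 degrees: joint 1.275 to 1.795), released and still; the steel grinder lies within 15 mm of where it started; the green grinder's knob is still tightened (joint 1.25 to 1.8) (value of joint steel_knob between 1.275 and 1.795 rad and velocity of joint steel_knob between -0.05 and 0.05 rad/s and distance of steel_grinder from where it was at the start of the episode below 0.015 m and linear speed of steel_grinder below 0.02 m/s and value of joint green_knob between 1.25 and 1.8 rad); the robot touches nothing.
It fails at once if the clamp of the green grinder is turned (value of joint green_knob below 1.25 rad or value of joint green_knob above 1.8 rad).
It fails at once if the steel grinder is pushed more than 20 mm out of place (distance of steel_grinder from where it was at the start of the episode above 0.02 m).
It also fails if it takes over 32 s, if anything falls off the work surface, if the arm or the gripper's body presses on something with over 40 N, if the wrist force passes 120 N, or if a joint passes its speed limit or range.

## Working session

There is one attempt and no reset: what is moved stays moved. The work goes in short steps, Python scripts to look and compute and a tool call to move; the robot and the scene stay as the last step left them, time stands still between calls to the robot, and variables do not carry over. Pictures are saved under pics/ and viewed, about 8 in all and at most 12, crops included, and the job is handed in when it is done.

Besides the shell and the picture viewer there is one more tool, called after ">>>" as name([rows], argument=value, ...), one row to a line, values as JSON. carry_out: Moves the arm, as the interface text tells. Its arguments: {"type":"object","properties":{"targets":{"type":"array","items":{"type":"array"}}},"required":["targets"]}

```bash
mkdir -p pics; cat > h.py <<'E'
import numpy as np, cv2
from cell import r, vision
def ray(d,px):
    u=cv2.undistortPoints(np.array([[px]],float),np.array(d["K"]),np.array(d["dist"]))[0,0]
    T=np.array(d["world_to_cam"]);R=T[:3,:3];c=-R.T@T[:3,3]
    return c,R.T@np.array([u[0],-u[1],-1.])
def onz(d,px,z):
    c,v=ray(d,px);return c+v*(z-c[2])/v[2]
def proj(d,P):
    T=np.array(d["world_to_cam"]);p=T[:3,:3]@np.array(P)+T[:3,3];p=p*[1,-1,-1]
    return cv2.projectPoints(p[None],np.zeros(3),np.zeros(3),np.array(d["K"]),np.array(d["dist"]))[0].ravel()
E
python3 - <<'E'
from h import *
for n in("scene","wrist"):
    d=vision.get_image(n);cv2.imwrite(f"pics/{n}0.png",d["image"][:,:,::-1])
    T=np.array(d["world_to_cam"]);print(n,-T[:3,:3].T@T[:3,3],d["K"][0])
print(r.state())
E
```

```text
scene [ 0.78980657 -0.3375595   0.62432886] [436.92842295   0.         324.36010407]
wrist [ 0.60063246 -0.07099989  0.37340111] [302.24366359   0.         317.47096083]
{'t': 0.1, 'joint_pos': array([ 3.33720442e-01,  4.07860476e-02,  8.39379297e-02, -3.99521656e-04,
       -1.61550476e+00, -3.33720260e-01]), 'qd': array([-0.00025106, -0.00204953,  0.00174534,  0.00264929,  0.00023542,
       -0.00015321]), 'joint_efforts': array([-5.15327309e-03, -3.69345725e+01,  3.48282552e+01,  6.95181236e+00,
       -4.58455834e-03,  1.14540936e-05]), 'tcp_pos': array([5.99714089e-01, 8.57957735e-05, 2.30376008e-01]), 'tool_rot': array([ 1.79777717e-03, -2.22050186e+00,  2.22079665e+00]), 'force': array([-0.1509342 ,  0.85118844,  0.17536453]), 'ft_torque': array([ 0.02511661, -0.0509332 , -0.02462752]), 'gripper_width': 0.08549024473967728}
```

View pics/scene0.png

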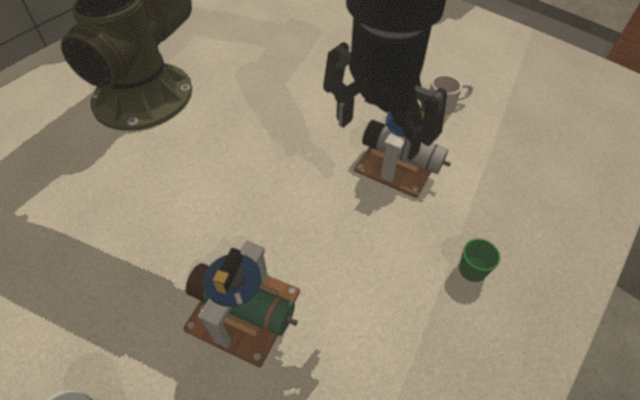

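View pics/wrist0.png

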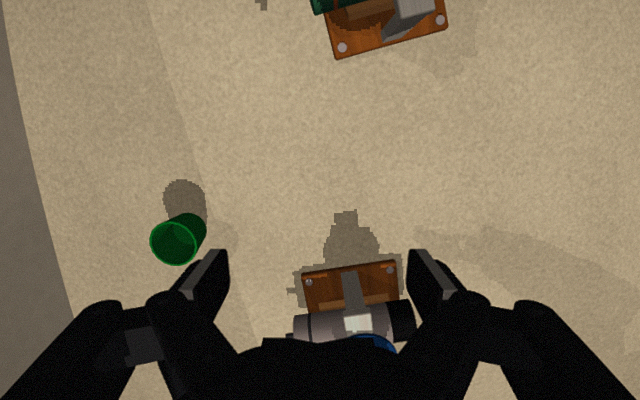

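>>> carry_out([
  [[0, 0, 0], [0, 1.5, 0], 85],
  [[0, 0, 0], [0, 3.5, 0.5], 85],
  [[0, 0, 0], [0, 3.5, 0.5], 85],
  [[0, 0, 0], [0, 3.5, 0.5], 85],
])

```text
t: 0.6
tcp_pos: [0.5998, 0.1412, 0.2509]
tool_rot: [-0.003, 2.221, -2.221]
force: [0.3, -1.0, -0.2]
gripper_width: 0.0848
```

```bash
python3 - <<'E'
from h import *
d=vision.get_image("wrist");cv2.imwrite("pics/w1.png",d["image"][:,:,::-1])
T=np.array(d["world_to_cam"]);print(-T[:3,:3].T@T[:3,3],T[:3,:3].round(3))
h=cv2.cvtColor(d["image"],cv2.COLOR_RGB2HSV)
for n,lo,hi,z in(("blue",(100,120,40),(125,255,255),.108),("yel",(18,130,100),(32,255,255),.148)):
    m=cv2.inRange(h,lo,hi)
    for c in cv2.findContours(m,0,2)[0]:
        if cv2.contourArea(c)>25:
            p=[x for x in cv2.minEnclosingCircle(c)[0]];print(n,cv2.contourArea(c),p,onz(d,p,z))
            print(cv2.boundingRect(c), [np.array(x).round(1) for x in cv2.minAreaRect(c)])
E
```

```text
[0.60078371 0.07017393 0.39404612] [[-1.    -0.002  0.   ]
 [ 0.002 -0.961 -0.278]
 [ 0.001 -0.278  0.961]]
blue 1945.5 [367.8888854980469, 236.02777099609375] [0.54883284 0.19181248 0.108     ]
(331, 203, 74, 68) [array([367., 236.]), array([68.5, 71.1]), np.float64(35.5)]
yel 210.5 [354.5, 255.5] [0.56718281 0.19370977 0.148     ]
(347, 248, 16, 16) [array([354.5, 255.5]), array([15., 15.]), np.float64(90.0)]
```

View pics/w1.png

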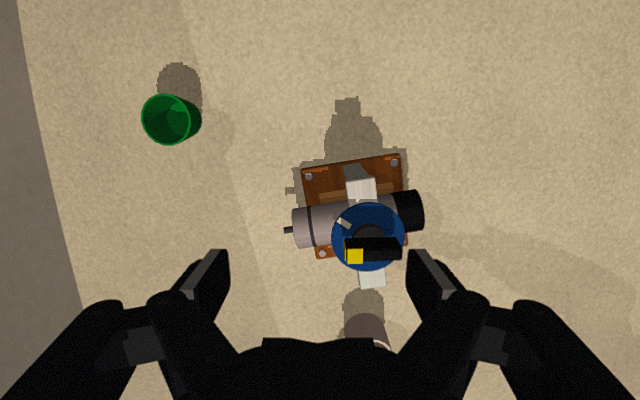

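```bash
python3 - <<'E'
from h import *
d=vision.get_image("wrist");im=d["image"]
h=cv2.cvtColor(im,cv2.COLOR_RGB2HSV)
y=cv2.inRange(h,(18,130,100),(32,255,255));k=cv2.inRange(h,(0,0,0),(180,255,45))
m=(y|k); w=np.zeros_like(m);w[232:268,330:410]=255;m&=w
m=cv2.morphologyEx(m,cv2.MORPH_OPEN,np.ones((3,3)))
c=max(cv2.findContours(m,0,1)[0],key=cv2.contourArea);print(cv2.contourArea(c),cv2.boundingRect(c))
P=np.array([onz(d,p[0],.148)[:2] for p in c.astype(float)])*1000
print(cv2.minAreaRect(P.astype(np.float32)))
yc=np.array([onz(d,p[::-1],.148) for p in np.argwhere(y[:,330:410])+[0,330]]).mean(0);print("yel",yc)
wm=cv2.inRange(h,(0,0,110),(180,60,255));w[:]=0;w[212:236,334:360]=255;wm&=w
a=np.argwhere(wm);print(len(a),a.min(0),a.max(0))
mk=onz(d,a.mean(0)[::-1],.108);print("mark",mk)
bl=cv2.inRange(h,(100,120,40),(125,255,255));c=max(cv2.findContours(bl,0,1)[0],key=cv2.contourArea)
P=np.array([onz(d,p[0],.108)[:2] for p in c.astype(float)])*1000
print("collar",cv2.minEnclosingCircle(P.astype(np.float32)))
print("mug lip .08/.11",onz(d,(365,318),.08),onz(d,(365,318),.11))
print(r.state()["joint_pos"])
cv2.imwrite("pics/c1.png",cv2.resize(im[190:350,290:450,::-1],None,fx=3.7,fy=3.7,interpolation=2))
E
```

```text
1433.5 (345, 232, 57, 33)
((550.9500732421875, 184.3291015625), (49.84040451049805, 31.81102180480957), 4.7615790367126465)
yel [0.56779219 0.19391704 0.148     ]
46 [218 334] [229 350]
mark [0.57566552 0.17661982 0.108     ]
collar ((548.9886474609375, 193.3414764404297), 38.00213623046875)
mug lip .08/.11 [0.54170995 0.3119768  0.08      ] [0.54735185 0.28876437 0.11      ]
[ 5.53068167e-01  8.64281326e-02  1.68568242e-01 -8.02691785e-05
 -1.65399601e+00 -5.53338205e-01]
```

View pics/c1.png

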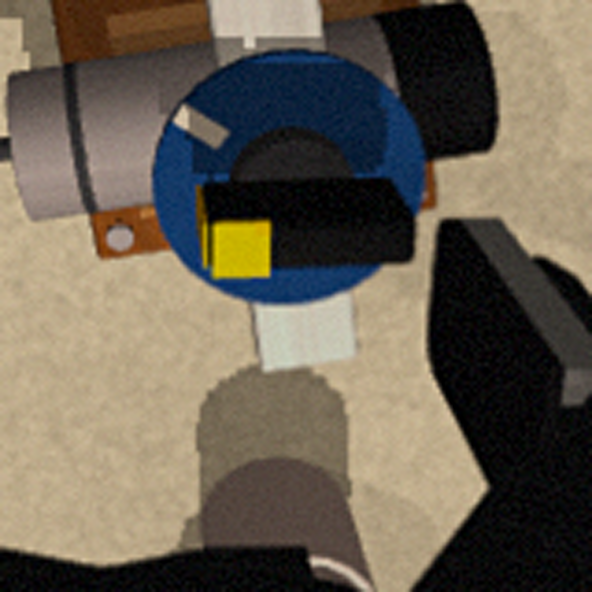

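>>> carry_out([
  [[0, 0, 2], [-0.7, 0.7, 0], 50],
  [[0, 0, 4], [-1.28, 1.32, 0], 50],
  [[0, 0, 6], [-1.28, 1.32, 0], 50],
  [[0, 0, 8], [-1.28, 1.32, 0], 50],
  [[0, 0, 10], [-1.28, 1.32, 0], 50],
  [[0, 0, 12], [-1.28, 1.32, 0], 50],
  [[0, 0, 14], [-1.28, 1.32, -0.5], 50],
  [[0, 0, 16], [-1.28, 1.32, -1], 50],
  [[0, 0, 18], [-1.28, 1.32, -1.3], 50],
  [[0, 0, 18.7], [-1.28, 1.32, -1.3], 50],
])

```text
t: 1.95
tcp_pos: [0.5484, 0.191, 0.1975]
tool_rot: [-1.241, 1.164, -1.163]
force: [-0.1, 0.4, 0.1]
gripper_width: 0.0502
```

```bash
python3 - <<'E'
from h import *
d=vision.get_image("wrist");cv2.imwrite("pics/w2.png",d["image"][:,:,::-1])
h=cv2.cvtColor(d["image"],cv2.COLOR_RGB2HSV)
y=cv2.inRange(h,(18,130,100),(32,255,255));a=np.argwhere(y);print(len(a))
print("yel",np.mean([onz(d,p[::-1],.148) for p in a],0))
bl=cv2.inRange(h,(100,120,40),(125,255,255));c=max(cv2.findContours(bl,0,1)[0],key=cv2.contourArea)
P=np.array([onz(d,p[0],.108)[:2] for p in c.astype(float)])*1000
print("collar",cv2.minEnclosingCircle(P.astype(np.float32)),cv2.boundingRect(c))
for z in(.108,.148):print(proj(d,[.549,.193,z]))
s=r.state();print(s["tcp_pos"],s["tool_rot"],s["joint_pos"])
E
```

```text
600
yel [0.56978204 0.19472987 0.148     ]
collar ((548.8395385742188, 193.83811950683594), 38.225311279296875) (267, 156, 93, 90)
[314.20427827 203.21395855]
[313.69183977 220.48748607]
[0.54870347 0.19108209 0.19824513] [-1.24045988  1.16264942 -1.16228774] [ 6.80126653e-01 -9.84145971e-03 -2.56957252e-02  2.86791457e-05
 -1.55670737e+00  9.54361544e-01]
```

View pics/w2.png

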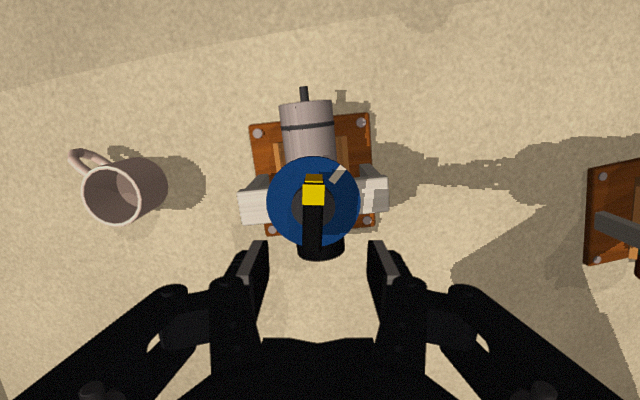

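>>> carry_out([
  [[0, 0, 0], [0, 0.02, -0.7], 50],
  [[0, 0, 0], [0, 0.02, -1.4], 50],
  [[0, 0, 0], [0, 0.02, -2], 50],
  [[0, 0, 0], [0, 0.02, -2], 50],
])

```text
t: 2.5
tcp_pos: [0.5479, 0.192, 0.1171]
tool_rot: [-1.241, 1.167, -1.166]
force: [-0.4, 0.1, -0.1]
gripper_width: 0.0498
```

```bash
python3 - <<'E'
from h import *
from scipy.spatial.transform import Rotation as R
s=r.state();x=R.from_rotvec(s["tool_rot"]).as_matrix();print(x.round(3),np.degrees(np.arctan2(x[1,0],x[0,0])),s["tcp_pos"],s["force"])
E
```

```text
[[ 0.059 -0.004  0.998]
 [-0.998 -0.002  0.059]
 [ 0.002 -1.    -0.004]] -86.63029383385097 [0.54786965 0.19197379 0.11710249] [-0.41221183  0.07883756 -0.06100265]
```

>>> carry_out([
  [[0, 0, 0], [0.02, 0.03, 0], 30],
  [[0, 0, 0], [0.02, 0.03, 0], 0],
  [[0, 0, 0], [0.02, 0.03, 0], 0],
  [[0, 0, 0], [0.02, 0.03, 0], 0],
  [[0, 0, 0], [0.02, 0.03, 0], 0],
  [[0, 0, 0], [0.02, 0.03, 0], 0],
])

```text
t: 3.25
tcp_pos: [0.5503, 0.1947, 0.121]
tool_rot: [-1.235, 1.162, -1.165]
force: [-1.0, -1.5, 6.0]
gripper_width: 0.0127
```

>>> carry_out([
  [[0, 0, -1], [0, 0, 0], 0],
  [[0, 0, -2], [0, 0, 0], 0],
  [[0, 0, -3], [0, 0, 0], 0],
  [[0, 0, -3], [0, 0, 0], 0],
])

```text
t: 3.75
tcp_pos: [0.5503, 0.1942, 0.121]
tool_rot: [-1.105, 1.354, -1.358]
force: [0.2, -3.3, 6.0]
gripper_width: 0.0125
```

```bash
cat >> h.py <<'E'
def chk():
    from scipy.spatial.transform import Rotation as R
    s=r.state();x=R.from_rotvec(s["tool_rot"]).as_matrix()
    print("yaw",np.degrees(np.arctan2(x[1,0],x[0,0])),"tilt",x[:,1].round(3),s["tcp_pos"].round(4),s["force"].round(1),s["ft_torque"].round(2),s["gripper_width"])
E
python3 -c "
from h import *
chk()"
```

```text
yaw -101.5740418673893 tilt [ 0.002 -0.001 -1.   ] [0.5503 0.1942 0.121 ] [ 0.2 -3.3  6. ] [-1.16  0.14 -0.1 ] 0.012460155279589871
```

>>> carry_out([
  [[0, 0, -1.6], [0, 0, 0], 0],
  [[0, 0, -3.2], [0, 0, 0], 0],
  [[0, 0, -4.8], [0, 0, 0], 0],
  [[0, 0, -6.4], [0, 0, 0], 0],
  [[0, 0, -8], [0, 0, 0], 0],
  [[0, 0, -9.6], [0, 0, 0], 0],
  [[0, 0, -11.2], [0, 0, 0], 0],
  [[0, 0, -12.7], [0, 0, 0], 0],
  [[0, 0, -12.7], [0, 0, 0], 0],
  [[0, 0, -12.7], [0, 0, 0], 0],
])

```text
t: 5.0
tcp_pos: [0.5489, 0.1927, 0.121]
tool_rot: [-0.275, 2.079, -2.087]
force: [-8.4, -8.0, 9.3]
gripper_width: 0.0127
```

```bash
python3 -c "
from h import *
chk()
for n in ('wrist','side'):
    d=vision.get_image(n);cv2.imwrite(f'pics/{n}3.png',d['image'][:,:,::-1])
"
```

```text
yaw -165.04367411002738 tilt [-0.001 -0.004 -1.   ] [0.5489 0.1927 0.121 ] [-8.4 -8.   9.3] [-2.66  2.48 -0.03] 0.012741074090877772
```

View pics/wrist3.png

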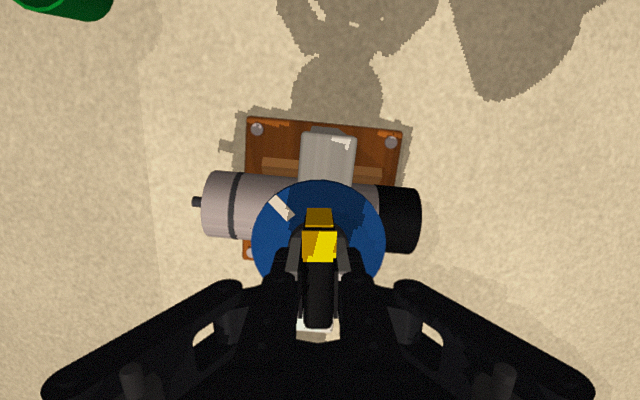

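```bash
python3 - <<'E'
from h import *
d=vision.get_image("wrist");h=cv2.cvtColor(d["image"],cv2.COLOR_RGB2HSV)
w=np.zeros(h.shape[:2],np.uint8);w[193:224,266:298]=255
m=cv2.inRange(h,(0,0,120),(180,70,255))&w
bl=cv2.inRange(h,(100,120,40),(125,255,255));c=max(cv2.findContours(bl,0,1)[0],key=cv2.contourArea)
n,l,st,ce=cv2.connectedComponentsWithStats(m);print(st,ce)
C=np.array([.549,.1936])
for p in ((270,198),(293,218),(281.5,208)):
    q=onz(d,p,.108)[:2]-C;print(q,np.degrees(np.arctan2(q[1],q[0])))
y=cv2.inRange(h,(18,130,60),(32,255,255))
a=np.argwhere(y);a=a[(a[:,0]>232)]
q=np.mean([onz(d,p[::-1],.148) for p in a],0)[:2]-C;print("yel",q,np.degrees(np.arctan2(q[1],q[0])))
E
```

```text
[[     0      0    640    400 255653]
 [   266    193     29     28    347]] [[319.55456811 199.4909076 ]
 [279.29682997 206.19884726]]
[ 0.0321125  -0.02013972] -32.09435425926683
[ 0.01745846 -0.0122735 ] -35.10766857433992
[ 0.02485068 -0.01624427] -33.17164135946617
yel [ 0.00433867 -0.01707397] -75.7423121265332
```

>>> carry_out([
  [[0, 0, -0.4], [0, 0, 0], 0],
  [[0, 0, -0.4], [0, 0, 0], 0],
  [[0, 0, -0.4], [0, 0, 0], 20],
  [[0, 0, -0.4], [0, 0, 0], 50],
  [[0, 0, -0.4], [0, 0, 0], 50],
  [[0, 0, -0.4], [0, 0, 0], 50],
  [[0, 0, -0.4], [0, 0, 0.7], 50],
  [[0, 0, -0.4], [0, 0, 1.7], 50],
  [[0, 0, -0.4], [0, 0, 2.5], 50],
  [[0, 0, -0.4], [0, 0, 2.5], 50],
])

```text
t: 6.4
tcp_pos: [0.5507, 0.1953, 0.2227]
tool_rot: [-0.234, 2.101, -2.097]
force: [-0.4, -0.6, -0.4]
gripper_width: 0.0501
```

```bash
python3 - <<'E'
from h import *
chk()
d=vision.get_image("wrist");h=cv2.cvtColor(d["image"],cv2.COLOR_RGB2HSV)
cv2.imwrite("pics/w4.png",d["image"][:,:,::-1])
C=np.array([.549,.1936])
a=np.argwhere(cv2.inRange(h,(18,130,60),(32,255,255)))
q=np.mean([onz(d,p[::-1],.148) for p in a],0)[:2]-C;print("yel",len(a),q,np.degrees(np.arctan2(q[1],q[0])))
E
```

```text
yaw -166.99609926580564 tilt [ 0.005  0.003 -1.   ] [0.5507 0.1953 0.2227] [-0.4 -0.6 -0.4] [-0.01  0.09  0.01] 0.050124581189821125
yel 493 [ 0.0047827  -0.01989539] -76.48301286371459
```

View pics/w4.png

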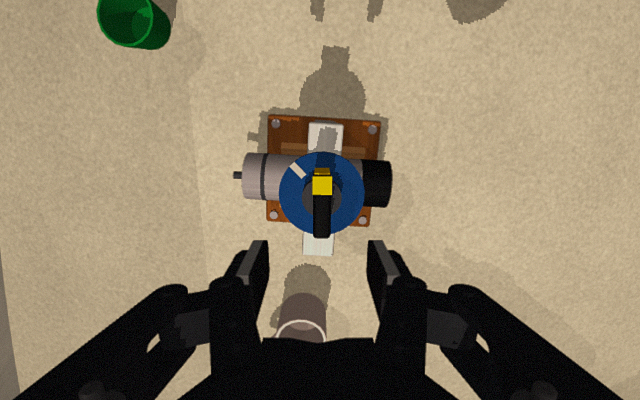

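The knob stayed where I left it: pointer at about -76.5°, mark at about -32°, so roughly 45° past. The gripper is clear and the grinder still sits in its cradle.

```bash
python3 -c "
from h import *
print(r.finish_job())"
```

```text
the job is handed in; nothing more can be done
None
```

I turned the steel grinder's knob clockwise about 80° in one grip, past the white mark, then let go and handed the job in. It took about 6.5 s of the 32 s allowed.

- **Knob angle:** after release the pointer measured about -76.5° and the mark between -30° and -33°. That puts it 44 to 46° past the mark, against a target of 45° ± 15°. The few degrees of spread in the mark's reading is the main uncertainty.
- **Contact:** the gripper was open and 0.1 m above where it had gripped, with wrist force under 1 N. The highest force I read during turning was about 15 N.
- **Steel grinder:** it looks unmoved in the last picture, but I judged that by eye and did not measure its position.
- **Green clamp:** the arm never went near it. I did not measure it again at the end.
- **Disagreement:** the tool sat about 4 mm higher than commanded once the fingers closed. I did not find the cause; it had no visible effect on the turn.

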